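# Pack the brake pipe kit into the red toolbox

### The arm

A 6-joint arm with a two-finger parallel gripper is mounted at the origin on the work surface. World frame = base frame: x ahead of the robot, y to its left, z up, the work surface at z = 0. Lengths are in m, angles in rad, forces in N, time in s.
With the tool pointing down it reaches from about 0.3 to 0.75 m from the base axis. Payload 8.5 kg.
Tool frame: the origin (TCP) lies at the very end of the fingers, on their centre line; the grasp point (between the pads) lies 19 mm behind it (ctrl.pinch_z is the distance from the TCP to the grasp point, in m); z points along the fingers, y is the direction in which the jaws open and shut (so a half turn about z gives the same grasp; the last joint's range is limited). The gripper opens to 85 mm and grips with 20 to 120 N. Pads are 22 mm wide; open, the fingers measure 114 mm over their backs; the gripper's body (76 mm by 85 mm) begins 54 mm behind the grasp point. The pads swing forward as they close: fully open they stand 13 mm farther back than shut.
Start: joints at [-1.358, 0.381, 1.297, -0, 1.464, -0.215], TCP at [0.228, -0.5, 0.231] pointing down, gripper open.
Joint ranges: [-3.11, 3.11], [-0.89, 2.33], [0.22, 2.48], [-1.42, 4.56], [0.17, 2.85], [-2.88, 2.88]. Speed limits (rad/s): [2.39, 2.39, 3.14, 3.14, 3.14, 3.14].

### API

Orientations are given as a rotation vector (axis times angle).
In Python, from rig import telemetry, viewer, ctrl gives the robot as it stands.
- The arm moves only by the shell command python3 -m handwheel 'ROWS' [FORCE]. ROWS is JSON, a list of rows, each an object of numbers: "rx", "ry", "rz": the turn, a rotation vector about the tool's x, y, z in degrees; "x", "y", "z": the shift along the tool's x, y, z in mm; "fingers": the opening, from 0 (shut) to 1 (fully open). In form: [{"rx": .., "ry": .., "rz": .., "x": .., "y": .., "z": .., "fingers": ..}, ...]. A call has 1 to 12 rows; each row shifts and turns the commanded pose from where the row before left it, along the tool's axes as they then stand; what a row does not reach is not made up. A row lasts 1/10 s, in which the tool goes at most 50 mm and 8.59 degrees, less where a joint would pass 70% of its speed; a pose out of reach is approached as far as the arm can. A call with a gripper value outside its range is refused whole. The fingers move at their own pace and stop on an object; FORCE is the grip in N (left out, the last holds). Time passes only in rows, so rows that do not move let the fingers close. It gives the time, the measured TCP pose, the force and the opening at its end, in the units of the state.
- telemetry.sense(): the state, without advancing time (a new reading comes with each control period).
- viewer.read_camera(name): name is "scene" or "side" or "wrist"; returns a dict with "pixels" (420x560x3 uint8, blue, green, red), "fx", "fy", "cx", "cy" (pixels), "k1" (the pictures are not rectified: a ray, as slopes to the right and down, at radius r is drawn at 1 + k1 r^2 times it, then the intrinsics apply), "rvec" (rotation vector, rad) and "tvec" (3), from world to camera coordinates, as OpenCV has them. Camera axes: x right, y down, z forward; pixel columns grow to the right and rows downward; lengths in m; the calibration is good to about 2 mm. A picture is of the moment at which its call begins. There is no depth.
- ctrl.finish_job(): hands the job in, once; it reports no verdict.
The state is a dict: "t": time; "qpos": joint angles; "joint_velocities": joint speeds; "joint_torque": joint torques, N m; "ee_pos": TCP position; "ee_rot": TCP orientation; "force": force on the tool from outside, world axes, zero at the start; "moment": the same for the moment, N m; "width": opening from 0.0 (shut) to 1.0 (fully open).
Only numpy, scipy, OpenCV 4.12 (cv2) and the standard library are available. Lean on these libraries where they do the work, as an engineer would, in place of code of your own. Each camera call takes 0.05 s, during which the arm holds its last target. There are 200 camera calls.

### The job

Pack the brake pipe kit into the open red toolbox, each part right down in the inlay pocket cut to its shape: the brass pipe union and the flanged nylon bush standing upright, the galvanized cotter lying along its slot, and the copper test plug upright with its spout in the spout channel. The square-headed brass blind plug and the nylon bush without a flange do not belong to the kit: leave them where they stand.

Things in the scene. Friction and masses are not known exactly. Their poses are not given: they have to be found in the camera images.
- union: Brass pipe union standing upright, 60 mm tall, 0.4 kg: foot hexagon 38 mm across flats (z 0 to 18), union nut, hexagon 50 across flats (z 19 to 41), open tube end 38 in diameter on top. Two facing flats of the nut look to its own +x and -x, the others every 60 degrees: grip across flats. Origin: centre of the underside, z up. Goes in nest_hex, where the nut stays above the inlay; any yaw.
- bush: White nylon flanged bush standing on its flange: flange 50 mm in diameter, 6 thick, at the bottom; tube 36 in diameter above it; 44 tall overall; bore 21. 60 g. Origin: centre of the underside, z up. Goes in nest_round.
- cotter: Galvanized split cotter lying flat, 13 mm thick, 100 long along its own x, 0.12 kg: ring eye 30 wide at the -x end (outer edge at x = -50), two straight legs side by side, together 13 wide with upright sides, from x = -27 to +50. Origin: mid-length on the underside, z up, near the centre of mass. Grip across the legs. Goes in nest_slot, either end first.
- testplug: Copper test plug like a small oilcan, upright, 0.28 kg: drum 44 mm in diameter, 40 tall, cone and stub above to 58; one 10 mm spout leaves the drum low (z 5 to 15) towards its own -x and turns up, tip 50 from the axis, 24 high. Origin: centre of the drum's underside, z up. Goes in nest_keyhole and stands right down only with the spout in the channel. Grip the drum away from the spout.
- nest_hex: Dark inlay fixed in the low red box, 132 (x) x 80 (y) x 30 mm, with a hexagonal pocket in its middle, 60 across flats (facing its +y, -y), 18 deep, yellow floor. Origin: centre of its underside (pocket floor z = 12, top z = 30). The four inlays lie side by side along y in any order, 80 apart, with equal yaw. The box rim is 71 from their middle in x, 5 above their tops, 65 above the ledge.
- nest_round: Inlay of the same size as nest_hex with one round pocket in its middle, 66 mm in diameter, 18 deep, yellow floor. Origin: centre of its underside (pocket floor at z = 12, top at z = 30 mm).
- nest_slot: Inlay of the same size as nest_hex with one rectangular slot in its middle, 118 mm long (its x), 46 wide (its y), only 6 deep, yellow floor: the cotter stands 7 proud of the inlay. Origin: centre of its underside (slot floor at z = 24, top at z = 30 mm).
- nest_keyhole: Inlay of the same size as nest_hex with a keyhole pocket 18 mm deep, yellow floor: an eight-sided well 62 across for the drum, centred at x = +22, y = 0, and a spout channel 25 wide from it towards -x (the front of the box, away from the opened lid) to x = -44. Origin: centre of the inlay's underside (pocket floor at z = 12, top at z = 30 mm).
- plain_bush: Look-alike that does not belong: white nylon bush without a flange, a plain tube 40 mm in diameter, 44 tall, bore 21. Origin: centre of the underside.
- blind_plug: Look-alike that does not belong: solid brass blind plug, hexagon 50 mm across flats, 24 tall, with a 22 mm square head on top and no bore; 56 tall overall. Origin: centre of the underside.
Not all that is in view belongs to the job. Leave any pink or purple look-alike of the union alone.

How it is judged:
At the end, for the whole second after the job is handed in: Union, flanged bush and test plug stand upright (7 deg) on their pocket floors (4 mm), spout in its channel; the cotter lies flat (3 deg, 2 mm) on the floor of its slot, along it (20 deg); anywhere inside the pocket (12 to 20 mm). Blind plug and plain bush within 20 mm of their start. All at rest (horizontal distance between union and nest_hex below 0.015 m and z of union in the frame of nest_hex between 0.008 and 0.016 m and angle between each of union, bush, testplug's own z axis and vertical below 0.12 rad and horizontal distance between bush and nest_round below 0.012 m and z of bush in the frame of nest_round between 0.008 and 0.016 m and horizontal distance between cotter and nest_slot below 0.02 m and z of cotter in the frame of nest_slot between 0.022 and 0.026 m and angle between cotter's own z axis and vertical below 0.05 rad and angle between the x axis of cotter and the x axis of nest_slot, either way round below 0.35 rad and x of testplug in the frame of nest_keyhole between 0.008 and 0.036 m and y of testplug in the frame of nest_keyhole between -0.013 and 0.013 m and z of testplug in the frame of nest_keyhole between 0.008 and 0.016 m and angle between the x axis of testplug and the x axis of nest_keyhole, either way round below 0.5 rad and distance of each of plain_bush, blind_plug from where it was at the start of the episode below 0.02 m and linear speed of each of union, bush, cotter, testplug below 0.02 m/s); the robot touches nothing.
It fails at once if the plain bush was moved or lifted (distance of plain_bush from where it was at the start of the episode above 0.02 m).
It fails at once if the blind plug was moved or lifted (distance of blind_plug from where it was at the start of the episode above 0.02 m).
It also fails if it takes over 96 s, if anything falls off the work surface, if the arm or the gripper's body presses on something with over 40 N, if the wrist force passes 120 N, or if a joint passes its speed limit or range.

## Working session

There is one attempt and no reset: what is moved stays moved. The work goes in short steps, Python scripts to look and compute and a shell command to move; the robot and the scene stay as the last step left them, time stands still between calls to the robot, and variables do not carry over. Pictures are saved under pics/ and viewed, about 12 in all and at most 16, crops included, and the job is handed in when it is done.

```bash
mkdir -p pics; ls; python3 - <<'E'
from rig import telemetry, viewer, ctrl
import cv2
print(telemetry.sense())
for n in ("scene","side","wrist"):
    c=viewer.read_camera(n); cv2.imwrite(f"pics/{n}0.png",c["pixels"]); print(n,{k:v for k,v in c.items() if k!="pixels"})
E
```

```text
pics
{'t': 0.0, 'qpos': array([-1.35834790e+00,  3.81229870e-01,  1.29828801e+00, -2.79323189e-05,
        1.46362095e+00, -2.15280489e-01]), 'joint_velocities': array([-0.0003911 ,  0.0012003 ,  0.00108312, -0.00047175, -0.00124866,
       -0.00013926]), 'joint_torque': array([ 1.44318627e-03, -4.48456585e+01, -2.31269968e+01, -1.21592357e-04,
        4.80629285e-03, -7.65243101e-06]), 'ee_pos': array([ 0.22807756, -0.50014237,  0.23068441]), 'ee_rot': array([-3.06850899e+00, -6.66441454e-01,  4.01616232e-05]), 'force': array([-0.78192386, -0.26429124, -0.88893012]), 'moment': array([0.00486638, 0.03461954, 0.04175308]), 'width': 1.0002388410024081}
scene {'fx': 511.10784047787484, 'fy': 511.10784047787484, 'cx': 281.449214798829, 'cy': 208.04189321408936, 'k1': -0.02239346091943283, 'rvec': array([ 1.4746145 ,  2.13572076, -0.84962869]), 'tvec': array([ 0.16961302, -0.29975116,  1.41829801])}
side {'fx': 412.0827877993516, 'fy': 412.0827877993516, 'cx': 285.03885178980136, 'cy': 210.64514939666842, 'k1': -0.012376830074840505, 'rvec': array([ 0.28148307, -2.8329115 ,  1.12615148]), 'tvec': array([0.49684556, 0.11189598, 0.8570952 ])}
wrist {'fx': 348.4453534651579, 'fy': 348.4453534651579, 'cx': 277.0569486817507, 'cy': 206.62496040201123, 'k1': -0.003118161798744276, 'rvec': array([-2.39951916,  1.54339561,  0.25961984]), 'tvec': array([-0.54939387, -0.04148674,  0.38193728])}
```

View pics/scene0.png

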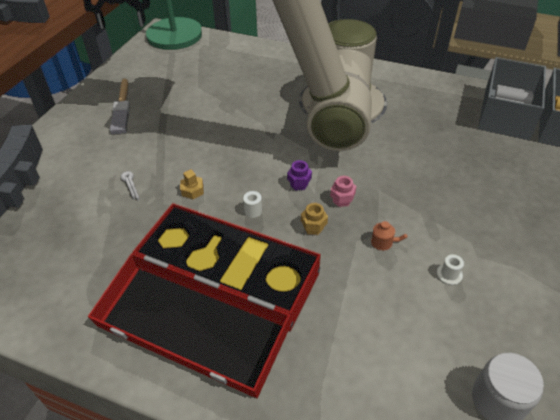

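View pics/side0.png

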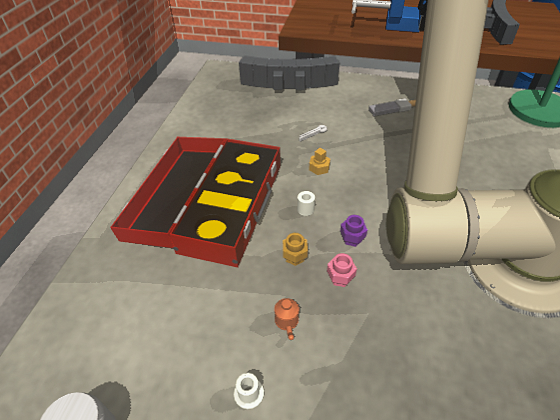

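The scene view shows the cotter at (130,185), blind plug (191,185), plain bush (253,204), union (314,218), test plug (383,235) and flanged bush (452,269). There are also two look-alikes, purple at (300,175) and pink at (343,190). The yellow pockets are hex (173,238), keyhole (204,258), slot (245,263) and round (283,279). The side view agrees.

```bash
cat > vis.py <<'E'
import numpy as np, cv2
from rig import telemetry, viewer, ctrl
def grab(n,save=None):
    c=viewer.read_camera(n); c["R"]=cv2.Rodrigues(c["rvec"])[0]; c["C"]=-c["R"].T@c["tvec"]
    c["K"]=np.array([[c["fx"],0,c["cx"]],[0,c["fy"],c["cy"]],[0,0,1]]); c["D"]=np.array([c["k1"],0,0,0.])
    if save: cv2.imwrite(f"pics/{save}.png",c["pixels"])
    return c
def plane(c,uv,z):
    p=cv2.undistortPoints(np.array(uv,float).reshape(-1,1,2),c["K"],c["D"])[:,0]
    d=np.c_[p,np.ones(len(p))]@c["R"]; return c["C"]+d*((z-c["C"][2])/d[:,2])[:,None]
def proj(c,P): return cv2.projectPoints(np.array(P,float).reshape(-1,1,3),c["rvec"],c["tvec"],c["K"],c["D"])[0][:,0]
def tri(c1,p1,c2,p2):
    def ray(c,p): 
        q=plane(c,[p],0)[0]-c["C"]; return c["C"],q/np.linalg.norm(q)
    a,d=ray(c1,p1); b,e=ray(c2,p2)
    s=np.linalg.lstsq(np.c_[d,-e],b-a,rcond=None)[0]; x,y=a+s[0]*d,b+s[1]*e
    return (x+y)/2,np.linalg.norm(x-y)
def hsv(c): return cv2.cvtColor(c["pixels"],cv2.COLOR_BGR2HSV)
def blobs(c,lo,hi,amin=60,roi=None):
    m=cv2.inRange(hsv(c),np.array(lo),np.array(hi))
    if roi: z=np.zeros_like(m); x0,y0,x1,y1=roi; z[y0:y1,x0:x1]=m[y0:y1,x0:x1]; m=z
    n,l,s,ce=cv2.connectedComponentsWithStats(m)
    return [(s[i,4],ce[i].round(1),s[i,:4],l==i) for i in range(1,n) if s[i,4]>=amin]
E
python3 - <<'E'
from vis import *
s=grab("scene");d=grab("side")
for c,n in((s,"scene"),(d,"side")):
    print(n,c["C"].round(3))
    for nm,lo,hi in(("yellow",(20,150,120),(32,255,255)),("brass",(12,100,60),(22,255,255)),("copper",(2,100,60),(11,230,255)),("white",(0,0,150),(180,40,255))):
        for a,ce,bb,_ in blobs(c,lo,hi): print(nm,a,ce,bb,plane(c,[ce],0.02 if nm!="yellow" else 0.042)[0].round(3))
E
```

```text
scene [1.166 0.274 0.834]
yellow 403 [172.7 238. ] [159 229  28  19] [ 0.632 -0.174  0.042]
yellow 606 [203.9 255.8] [187 236  34  34] [ 0.651 -0.094  0.042]
yellow 1133 [243.8 263. ] [221 238  47  51] [ 0.639 -0.014  0.042]
yellow 580 [281.7 278.6] [266 267  31  24] [0.648 0.068 0.042]
brass 141 [74.5  9.6] [63  0 23 20] [-0.171 -1.019  0.02 ]
brass 757 [30.4 38.2] [ 0  3 72 71] [ 0.043 -1.032  0.02 ]
brass 95 [123.4  89.6] [120  79   8  21] [ 0.19  -0.584  0.02 ]
brass 498 [191.1 185.1] [180 170  23  29] [ 0.465 -0.224  0.02 ]
brass 630 [313.8 218.3] [301 203  27  32] [0.463 0.07  0.02 ]
copper 1691 [37.6 30.8] [ 0  0 87 75] [-0.005 -1.043  0.02 ]
copper 406 [154.8 240.3] [114 203 118  77] [ 0.636 -0.218  0.02 ]
copper 579 [384.3 235.9] [371 222  36  28] [0.459 0.222 0.02 ]
copper 71 [246.4 229.4] [232 224  32  12] [ 0.542 -0.052  0.02 ]
copper 60 [308.4 251.1] [296 246  25  12] [0.551 0.088 0.02 ]
copper 94 [154.5 268.1] [141 259  29  19] [ 0.698 -0.182  0.02 ]
copper 74 [313.6 270.8] [307 258  13  27] [0.594 0.114 0.02 ]
copper 60 [180.3 277.2] [173 272  17  12] [ 0.699 -0.124  0
[... 8514 characters left out ...]
-0.348  0.02 ]
white 60 [495.1 155.2] [491 151  10  11] [ 0.016 -0.337  0.02 ]
white 88 [302.6 159.8] [296 153  15  15] [ 0.506 -0.222  0.02 ]
white 432 [486.8 174.2] [467 157  36  32] [ 0.047 -0.255  0.02 ]
white 359 [264.1 246.4] [244 230  41  27] [0.537 0.074 0.02 ]
white 82 [316.3 251.1] [309 244  26  14] [0.427 0.065 0.02 ]
white 397 [457.5 280.9] [435 266  39  31] [0.144 0.084 0.02 ]
white 77 [258.1 281.5] [252 271  15  22] [0.528 0.161 0.02 ]
white 676 [435.  305.7] [415 274  43  53] [0.19  0.149 0.02 ]
white 251 [  5.8 288.5] [  0 277  19  29] [1.008 0.274 0.02 ]
white 95 [417.3 298.4] [411 291  16  13] [0.222 0.14  0.02 ]
white 232 [436.8 341.8] [426 326  22  32] [0.19  0.222 0.02 ]
```

View pics/wrist0.png

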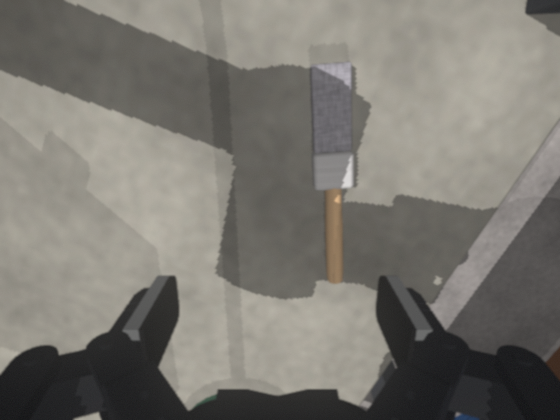

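```bash
cat >> vis.py <<'E'
def pose():
    s=telemetry.sense(); R=cv2.Rodrigues(s["ee_rot"])[0]; return s["ee_pos"],R,s
def togo(target_xyz,yaw_deg=None):
    """shift in tool axes (mm) to world target, and rz (deg) so that tool y (jaws) lies at yaw (mod 180)"""
    p,R,s=pose(); d=R.T@(np.array(target_xyz)-p)*1000; jy=np.degrees(np.arctan2(R[1,1],R[0,1]))
    rz=None if yaw_deg is None else -(((yaw_deg-jy)+90)%180-90)
    print("tool shift mm",d.round(1),"jaw yaw",round(jy,1),"rz",rz,"q1,q6",np.degrees(s["qpos"][[0,5]]).round(0),"t",round(s["t"],2),"w",round(s["width"],3),"F",s["force"].round(1))
E
python3 - <<'E'
from vis import *
s=grab("scene");d=grab("side");w=grab("wrist")
p,R,st=pose(); print("wrist cam in tool",(R.T@(w["C"]-p)).round(3)); print("cam axes in tool\n",(R.T@w["R"].T).round(2))
print("R\n",R.round(2))
print("fingertip TCP px in wrist",proj(w,[p]))
A=dict(brass=((12,100,60),(22,255,255)),copper=((2,120,60),(11,230,255)),white=((0,0,150),(180,40,255)))
P={"purple":((300,175),(354,229)),"pink":((343,191),(341,268)),"union":((313.8,218.3),(294.8,248.5)),"blind":((191.1,185.1),(319.1,162.1)),"plain":((253,204),(306,203)),"testplug":((383,236),(286,313)),"bush":((452.5,268),(248,390)),"can":((510,385),(70,410)),"cotterEye":((127,177),(321,128)),"cotterEnd":((136.5,197),(302,137))}
for k,(a,b) in P.items():
    x,e=tri(s,a,d,b); print(k,x.round(3),round(e,4))
# slot corners
for c,lo in((s,0),(d,0)):
    B=blobs(c,(20,150,120),(32,255,255)); 
    for b in B:
        if b[0]>650:
            m=b[3].astype(np.uint8); cn=cv2.findContours(m,0,2)[0][0]; q=cv2.boxPoints(cv2.minAreaRect(cn)); ap=cv2.approxPolyDP(cn,4,True)[:,0]; print(ap.tolist(), plane(c,ap,.054).round(3).tolist())
E
```

```text
wrist cam in tool [ 0.084  0.    -0.143]
cam axes in tool
 [[-0.   -0.95 -0.32]
 [ 1.   -0.   -0.  ]
 [ 0.   -0.32  0.95]]
R
 [[ 0.91  0.41 -0.  ]
 [ 0.41 -0.91  0.  ]
 [ 0.   -0.   -1.  ]]
fingertip TCP px in wrist [[276.98753365 278.30087914]]
purple [0.356 0.    0.031] 0.0026
pink [0.373 0.107 0.031] 0.0019
union [0.471 0.073 0.029] 0.0011
blind [ 0.463 -0.225  0.017] 0.0012
plain [ 0.471 -0.068  0.022] 0.0003
testplug [0.461 0.22  0.021] 0.0009
bush [0.493 0.367 0.021] 0.0009
can [0.731 0.47  0.078] 0.011
cotterEye [ 0.481 -0.389  0.006] 0.0006
cotterEnd [ 0.528 -0.335  0.005] 0.0043
[[267, 244], [248, 238], [221, 281], [241, 288]] [[0.589, 0.014, 0.054], [0.588, -0.027, 0.054], [0.7, -0.032, 0.054], [0.701, 0.009, 0.054]]
[[197, 202], [246, 211], [251, 199], [203, 190]] [[0.704, 0.007, 0.054], [0.59, 0.012, 0.054], [0.589, -0.025, 0.054], [0.704, -0.032, 0.054]]
```

```bash
python3 -m handwheel '[{"x":20,"z":10},{"x":40,"z":10},{"x":40,"z":10},{"x":40,"z":10},{"x":40,"z":10},{"x":40,"z":10},{"x":40,"z":10,"y":-7},{"x":32,"y":-7},{"x":20,"rz":-8},{"rz":-8.5},{"rz":-8},{}]'; python3 - <<'E'
from vis import *
w=grab("wrist","w1"); togo([.507,-.359,.16],-41)
for a,ce,bb,m in blobs(w,(0,0,165),(180,40,255),300): print(a,ce,bb,plane(w,[ce],.01).round(3))
E
```

```text
tool shift mm [312.4 -13.   71.3] jaw yaw -65.5 rz -24.48955214224152 q1,q6 [-78. -12.] t 0.45 w 1.0 F [0.4 0.7 0.3]
710 [307.3  14. ] [291   0  37  39] [[ 0.375 -0.464  0.01 ]]
11280 [459.   97.3] [365  14 175 174] [[ 0.372 -0.635  0.01 ]]
609 [365.7  79.4] [353  60  29  39] [[ 0.348 -0.542  0.01 ]]
17010 [156. 220.] [ 47  99 183 303] [[ 0.12 -0.4   0.01]]
305 [493.7 138.3] [482 126  20  26] [[ 0.352 -0.69   0.01 ]]
6117 [296.6 331.8] [240 290 120 102] [[ 0.049 -0.609  0.01 ]]
321 [249.1 354.5] [243 340  15  37] [[-0.008 -0.568  0.01 ]]invalid input at $[0]: expected keys rx, ry, rz, x, y, z, fingers
```

View pics/w1.png

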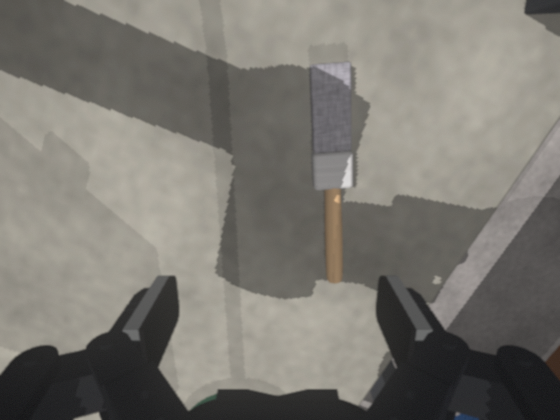

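The move was refused because every row needs all seven keys, so the arm hasn't moved. I'll resend it with full rows.

```bash
python3 -m handwheel '[{"rx":0,"ry":0,"rz":0,"x":20,"y":0,"z":10,"fingers":1},{"rx":0,"ry":0,"rz":0,"x":40,"y":0,"z":10,"fingers":1},{"rx":0,"ry":0,"rz":0,"x":40,"y":0,"z":10,"fingers":1},{"rx":0,"ry":0,"rz":0,"x":40,"y":0,"z":10,"fingers":1},{"rx":0,"ry":0,"rz":0,"x":40,"y":0,"z":10,"fingers":1},{"rx":0,"ry":0,"rz":0,"x":40,"y":0,"z":10,"fingers":1},{"rx":0,"ry":0,"rz":0,"x":40,"y":-7,"z":10,"fingers":1},{"rx":0,"ry":0,"rz":0,"x":32,"y":-7,"z":0,"fingers":1},{"rx":0,"ry":0,"rz":-8,"x":20,"y":0,"z":0,"fingers":1},{"rx":0,"ry":0,"rz":-8.5,"x":0,"y":0,"z":0,"fingers":1},{"rx":0,"ry":0,"rz":-8,"x":0,"y":0,"z":0,"fingers":1},{"rx":0,"ry":0,"rz":0,"x":0,"y":0,"z":0,"fingers":1}]'; python3 - <<'E'
from vis import *
w=grab("wrist","w2"); togo([.507,-.359,.16],-41)
E
```

```text
t: 1.65
ee_pos: [0.5064, -0.3581, 0.1612]
ee_rot: [-2.857, -1.305, 0.0]
force: [-0.0, 0.1, 0.0]
width: 1.002
tool shift mm [-0.1  1.1  1.2] jaw yaw -41.2 rz -0.15920744891958805 q1,q6 [-46.  -5.] t 1.7 w 0.997 F [ 0.3 -0.2  0.1]
```

View pics/w2.png

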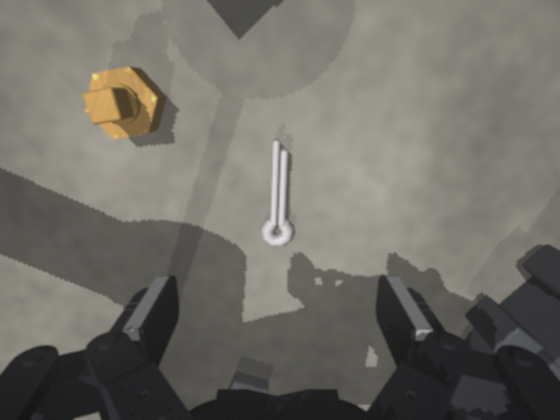

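The wrist view shows the cotter running nearly straight up the image, with its eye at (277,231) and leg tips at (281,142). The blind plug is well clear at (122,103).

```bash
python3 - <<'E'
from vis import *
w=grab("wrist")
q=plane(w,[(277,246),(277,217),(277,231.5),(279.5,141.5)],.0065); print(q.round(4)); v=q[3]-q[0]; L=np.linalg.norm(v); print("len",L,"yaw",np.degrees(np.arctan2(v[1],v[0])))
c=(q[0]+q[3])/2; print("centre",c); yaw=np.degrees(np.arctan2(v[1],v[0])); togo([c[0],c[1],.05],yaw+90)
h=hsv(w); ys=h[150:215:10]; 
for r in range(150,215,8):
    b=np.where((h[r,255:305,2]>165)&(h[r,255:305,1]<40))[0]; print(r,b.min()+255 if len(b) else None,b.max()+255 if len(b) else None)
E
```

```text
[[ 0.4689 -0.4012  0.0065]
 [ 0.4881 -0.3793  0.0065]
 [ 0.4786 -0.3901  0.0065]
 [ 0.5348 -0.3292  0.0065]]
len 0.09761924932528819 yaw 47.5664578604652
centre [ 0.50182    -0.36520747  0.0065    ]
tool shift mm [ -8.1   1.3 111.3] jaw yaw -41.2 rz 1.222288580092993 q1,q6 [-46.  -5.] t 1.75 w 1.001 F [-0.9  0.4  0.6]
150 272 284
158 272 285
166 272 285
174 271 285
182 271 284
190 271 284
198 271 284
206 271 284
214 271 283
```

```bash
python3 -m handwheel '[{"rx":0,"ry":0,"rz":1,"x":-8,"y":1,"z":20,"fingers":0.45},{"rx":0,"ry":0,"rz":0,"x":0,"y":0,"z":40,"fingers":0.45},{"rx":0,"ry":0,"rz":0,"x":0,"y":0,"z":40,"fingers":0.45},{"rx":0,"ry":0,"rz":0,"x":0,"y":0,"z":30,"fingers":0.45},{"rx":0,"ry":0,"rz":0,"x":0,"y":0,"z":15,"fingers":0.45},{"rx":0,"ry":0,"rz":0,"x":0,"y":0,"z":11,"fingers":0.45},{"rx":0,"ry":0,"rz":0,"x":0,"y":0,"z":0,"fingers":0.45}]' 40;  python3 -m handwheel '[{"rx":0,"ry":0,"rz":0,"x":0,"y":0,"z":0,"fingers":0},{"rx":0,"ry":0,"rz":0,"x":0,"y":0,"z":0,"fingers":0},{"rx":0,"ry":0,"rz":0,"x":0,"y":0,"z":0,"fingers":0},{"rx":0,"ry":0,"rz":0,"x":0,"y":0,"z":0,"fingers":0},{"rx":0,"ry":0,"rz":0,"x":0,"y":0,"z":0,"fingers":0}]' 40
```

```text
t: 2.45
ee_pos: [0.5013, -0.3647, 0.0043]
ee_rot: [-2.869, -1.275, 0.001]
force: [-0.6, -1.0, -0.4]
width: 0.452
t: 2.95
ee_pos: [0.5022, -0.3654, 0.0067]
ee_rot: [2.868, 1.277, 0.001]
force: [-1.4, 0.8, 6.6]
width: 0.136
```

```bash
python3 -m handwheel '[{"rx":0,"ry":0,"rz":0,"x":0,"y":0,"z":0,"fingers":0.3},{"rx":0,"ry":0,"rz":0,"x":0,"y":0,"z":-6,"fingers":0.3},{"rx":0,"ry":0,"rz":0,"x":0,"y":0,"z":0,"fingers":0},{"rx":0,"ry":0,"rz":0,"x":0,"y":0,"z":0,"fingers":0},{"rx":0,"ry":0,"rz":0,"x":0,"y":0,"z":0,"fingers":0}]' 40;  python3 -m handwheel '[{"rx":0,"ry":0,"rz":0,"x":0,"y":0,"z":-20,"fingers":0},{"rx":0,"ry":0,"rz":0,"x":0,"y":0,"z":-40,"fingers":0},{"rx":0,"ry":0,"rz":0,"x":0,"y":0,"z":-40,"fingers":0},{"rx":0,"ry":0,"rz":0,"x":0,"y":0,"z":-40,"fingers":0},{"rx":0,"ry":0,"rz":0,"x":0,"y":0,"z":0,"fingers":0}]' 40; python3 - <<'E'
from vis import *
togo([.646,-.010,.15],87)
c=grab("wrist","w3");cv2.imwrite("pics/w3c.png",cv2.resize(c["pixels"][180:420,140:420],None,fx=2,fy=2))
E
```

```text
t: 3.45
ee_pos: [0.5021, -0.3652, 0.0122]
ee_rot: [2.869, 1.277, 0.001]
force: [0.5, 0.8, 7.5]
width: 0.111
t: 3.95
ee_pos: [0.5033, -0.3664, 0.157]
ee_rot: [2.861, 1.274, 0.005]
force: [0.2, -0.1, -1.0]
width: 0.108
tool shift mm [ 360.4 -132.3    5.3] jaw yaw -42.0 rz 51.02124252207213 q1,q6 [-47.  -5.] t 3.95 w 0.108 F [ 0.2 -0.1 -1. ]
```

View pics/w3c.png

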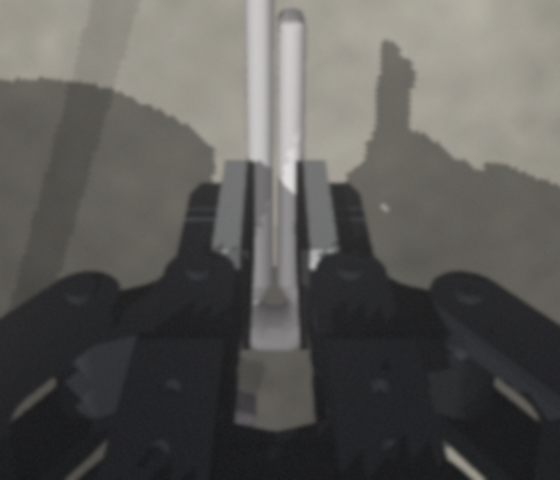

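The crop shows the cotter's legs held squarely between the pads. I'll carry it over the slot.

```bash
python3 -m handwheel '[{"rx":0,"ry":0,"rz":0,"x":18,"y":-6.5,"z":0,"fingers":0},{"rx":0,"ry":0,"rz":0,"x":36,"y":-13,"z":0,"fingers":0},{"rx":0,"ry":0,"rz":0,"x":36,"y":-13,"z":0,"fingers":0},{"rx":0,"ry":0,"rz":0,"x":36,"y":-13,"z":0,"fingers":0},{"rx":0,"ry":0,"rz":0,"x":36,"y":-13,"z":0,"fingers":0},{"rx":0,"ry":0,"rz":0,"x":36,"y":-13,"z":0,"fingers":0},{"rx":0,"ry":0,"rz":0,"x":36,"y":-13,"z":0,"fingers":0},{"rx":0,"ry":0,"rz":0,"x":36,"y":-13,"z":0,"fingers":0},{"rx":0,"ry":0,"rz":0,"x":36,"y":-13,"z":0,"fingers":0},{"rx":0,"ry":0,"rz":0,"x":36,"y":-13,"z":0,"fingers":0},{"rx":0,"ry":0,"rz":0,"x":18,"y":-7,"z":0,"fingers":0}]' 40; python3 -m handwheel '[{"rx":0,"ry":0,"rz":8.5,"x":0,"y":0,"z":0,"fingers":0},{"rx":0,"ry":0,"rz":8.5,"x":0,"y":0,"z":0,"fingers":0},{"rx":0,"ry":0,"rz":8.5,"x":0,"y":0,"z":0,"fingers":0},{"rx":0,"ry":0,"rz":8.5,"x":0,"y":0,"z":0,"fingers":0},{"rx":0,"ry":0,"rz":8.5,"x":0,"y":0,"z":0,"fingers":0},{"rx":0,"ry":0,"rz":8.5,"x":0,"y":0,"z":0,"fingers":0},{"rx":0,"ry":0,"rz":0,"x":0,"y":0,"z":0,"fingers":0}]' 40; python3 - <<'E'
from vis import *
togo([.646,-.010,.1],87)
c=grab("wrist","w4"); s=grab("scene","s4"); d=grab("side","d4")
a=s["pixels"][180:320,150:350];b=d["pixels"][110:270,130:340]
cv2.imwrite("pics/w4c.png",np.hstack([c["pixels"],]))
for a_,ce,bb,m in blobs(c,(20,120,90),(32,255,255),300): print(a_,ce,bb,plane(c,[ce],.042).round(4))
E
```

```text
t: 5.1
ee_pos: [0.6453, -0.0059, 0.149]
ee_rot: [-2.865, -1.281, 0.004]
force: [-0.6, -0.2, -1.2]
width: 0.11
t: 5.8
ee_pos: [0.6447, -0.009, 0.1493]
ee_rot: [-3.14, 0.083, 0.006]
force: [-0.2, -0.1, -0.9]
width: 0.109
tool shift mm [ 1.5  1.  49.3] jaw yaw -93.0 rz -0.0324459257578269 q1,q6 [-11.  82.] t 5.8 w 0.109 F [-0.2 -0.1 -0.9]
6764 [276.5 182.9] [242 124  71 155] [[ 0.6614 -0.0091  0.042 ]]
6583 [386.8 185.7] [346 135  86 122] [[ 0.6549 -0.0909  0.042 ]]
5232 [168.  202.5] [126 163  85  79] [[0.6505 0.0738 0.042 ]]
4077 [493.5 205.8] [456 166  77  80] [[ 0.6348 -0.1726  0.042 ]]
```

View pics/w4c.png

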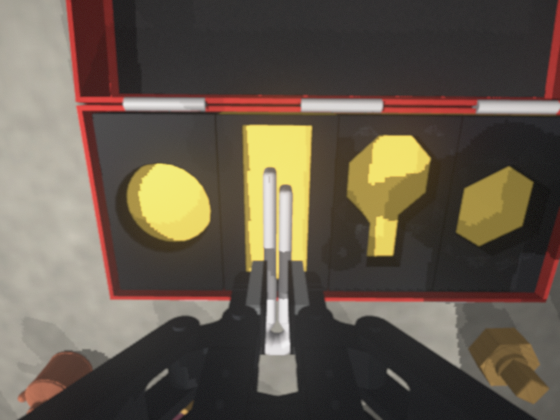

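```bash
python3 - <<'E'
from vis import *
c=grab("wrist"); h=hsv(c); m=cv2.inRange(h,np.array((20,120,90)),np.array((32,255,255)))
for r in (135,150,230):
    x=np.where(m[r,238:320])[0]+238; q=plane(c,[(x.min()-.5,r),(x.max()+.5,r)],.054); print(r,x.min(),x.max(),q.round(4).tolist(),q.mean(0).round(4))
print(plane(c,[(277,124.5)],.054))
q=plane(c,[(270,168),(286,187)],.145);print("tips at z .145",q.round(4))
togo([.646,-.010,.068])
E
```

```text
135 242 311 [[0.6997, 0.0123, 0.054], [0.6974, -0.0351, 0.054]] [ 0.6986 -0.0114  0.054 ]
150 242 310 [[0.6896, 0.0132, 0.054], [0.6873, -0.0342, 0.054]] [ 0.6884 -0.0105  0.054 ]
230 244 307 [[0.6301, 0.0166, 0.054], [0.6278, -0.031, 0.054]] [ 0.6289 -0.0072  0.054 ]
[[ 0.70553235 -0.01206181  0.054     ]]
tips at z .145 [[ 0.6965 -0.0087  0.145 ]
 [ 0.6876 -0.0153  0.145 ]]
tool shift mm [ 0.8  0.3 82.6] jaw yaw -92.8 rz None q1,q6 [-11.  81.] t 6.0 w 0.109 F [-0.7  0.5 -1.5]
```

```bash
python3 -m handwheel '[{"rx":0,"ry":0,"rz":0,"x":1,"y":-1,"z":20,"fingers":0},{"rx":0,"ry":0,"rz":0,"x":0,"y":0,"z":25,"fingers":0},{"rx":0,"ry":0,"rz":0,"x":0,"y":0,"z":20,"fingers":0},{"rx":0,"ry":0,"rz":0,"x":0,"y":0,"z":10,"fingers":0},{"rx":0,"ry":0,"rz":0,"x":0,"y":0,"z":4,"fingers":0},{"rx":0,"ry":0,"rz":0,"x":0,"y":0,"z":0,"fingers":0}]' 40; python3 -m handwheel '[{"rx":0,"ry":0,"rz":0,"x":0,"y":0,"z":2,"fingers":0},{"rx":0,"ry":0,"rz":0,"x":0,"y":0,"z":0,"fingers":0}]'; python3 - <<'E'
from vis import *
d=grab("side");togo([.6465,-.0085,.067])
cv2.imwrite("pics/d5.png",cv2.resize(d["pixels"][130:270,110:320],None,fx=3,fy=3))
E
```

```text
t: 6.6
ee_pos: [0.6468, -0.0091, 0.0724]
ee_rot: [-3.141, 0.081, -0.0]
force: [-0.1, 0.3, -1.3]
width: 0.104
t: 6.8
ee_pos: [0.6469, -0.0092, 0.071]
ee_rot: [3.14, -0.082, 0.002]
force: [0.2, 0.9, -1.5]
width: 0.11
tool shift mm [-0.4 -0.6  4. ] jaw yaw -93.0 rz None q1,q6 [-11.  82.] t 6.85 w 0.107 F [ 0.6  0.5 -2. ]
```

```bash
for i in 1 2; do python3 -m handwheel '[{"rx":0,"ry":0,"rz":0,"x":0,"y":0,"z":2,"fingers":0},{"rx":0,"ry":0,"rz":0,"x":0,"y":0,"z":0,"fingers":0}]' | grep -E "pos|force|width"; done
```

```text
ee_pos: [0.6466, -0.0091, 0.0683]
force: [0.4, -0.2, -1.7]
width: 0.104
ee_pos: [0.6468, -0.0091, 0.0664]
force: [0.8, -0.7, -0.2]
width: 0.107
```

```bash
python3 -m handwheel '[{"rx":0,"ry":0,"rz":0,"x":0,"y":0,"z":0,"fingers":0.22},{"rx":0,"ry":0,"rz":0,"x":0,"y":0,"z":0,"fingers":0.22},{"rx":0,"ry":0,"rz":0,"x":0,"y":0,"z":0,"fingers":0.22},{"rx":0,"ry":0,"rz":0,"x":0,"y":0,"z":-20,"fingers":0.3},{"rx":0,"ry":0,"rz":0,"x":0,"y":0,"z":-40,"fingers":1},{"rx":0,"ry":0,"rz":0,"x":0,"y":0,"z":-40,"fingers":1},{"rx":0,"ry":0,"rz":0,"x":-30,"y":0,"z":0,"fingers":1},{"rx":0,"ry":0,"rz":0,"x":-30,"y":-0,"z":0,"fingers":1},{"rx":0,"ry":0,"rz":0,"x":0,"y":0,"z":0,"fingers":1}]'; python3 - <<'E'
from vis import *
c=grab("wrist");togo([.467,.070,.15],0)
cv2.imwrite("pics/w6.png",c["pixels"])
E
```

```text
t: 8.15
ee_pos: [0.584, -0.0054, 0.1668]
ee_rot: [-3.14, 0.082, 0.003]
force: [-0.1, -0.1, -0.1]
width: 1.002
tool shift mm [-122.7  -69.5   16.9] jaw yaw -93.0 rz 87.00557670598823 q1,q6 [-12.  81.] t 8.2 w 0.999 F [ 0.4 -0.2  0. ]
```

View pics/w6.png

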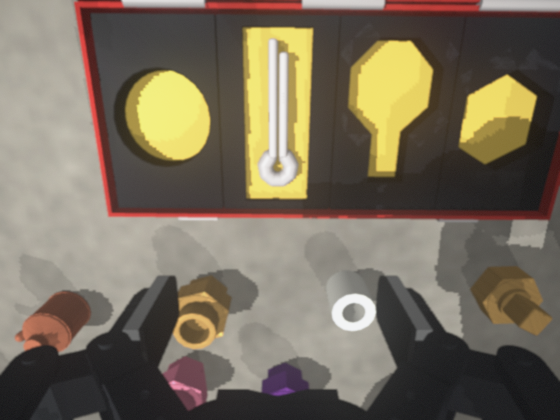

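The wrist view shows the cotter flat and centred in the slot, with its eye at (277,167) and tips at (273,40). Next is the brass union: it's the one with an open bore at (200,315), not the square-headed plug at (510,300).

```bash
python3 -m handwheel '[{"rx":0,"ry":0,"rz":0,"x":-30,"y":-18,"z":0,"fingers":1},{"rx":0,"ry":0,"rz":0,"x":-40,"y":-22,"z":0,"fingers":1},{"rx":0,"ry":0,"rz":0,"x":-40,"y":-22,"z":0,"fingers":1},{"rx":0,"ry":0,"rz":0,"x":-20,"y":-10,"z":0,"fingers":1},{"rx":0,"ry":0,"rz":0,"x":0,"y":0,"z":0,"fingers":1}]'; python3 - <<'E'
from vis import *
c=grab("wrist");togo([.467,.070,.15],0)
cv2.imwrite("pics/w7.png",cv2.resize(c["pixels"][120:330,160:400],None,fx=2.5,fy=2.5))
for a_,ce,bb,m in blobs(c,(12,100,60),(22,255,255),500): print(a_,ce,bb,plane(c,[ce],.041).round(4))
E
```

```text
t: 8.7
ee_pos: [0.4596, 0.074, 0.1667]
ee_rot: [-3.14, 0.079, 0.0]
force: [0.2, -0.3, -0.1]
width: 0.997
tool shift mm [ 5.9  2.8 16.8] jaw yaw -92.9 rz 87.07781922140165 q1,q6 [-6. 87.] t 8.75 w 0.998 F [ 0.2  0.1 -0.4]
3381 [278.1 180. ] [245 146  68  69] [[0.474  0.0728 0.041 ]]
```

View pics/w7.png

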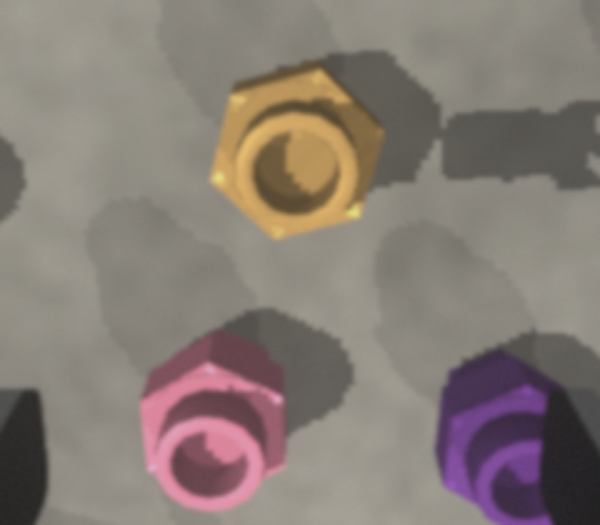

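```bash
python3 - <<'E'
from vis import *
c=grab("wrist")
k=np.array([(237,98),(320,73),(382,131),(356,211),(280,236),(216,177)])/2.5+(160,120)
q=plane(c,k,.041)[:,:2]; m=q.mean(0); v=q-m; print("centre",m.round(4),"r mm",(np.linalg.norm(v,axis=1)*1000).round(1)); a=np.degrees(np.arctan2(v[:,1],v[:,0])); print("corner ang mod60",(a%60).round(1))
t=plane(c,[(np.array((297,163))/2.5+(160,120))],.06); print("tube top centre",t.round(4))
f=(np.mean(a%60)+30)
for y in (f,f+60,f+120): togo([*m,.018],y)
E
```

```text
centre [0.4739 0.0709] r mm [26.7 27.2 27.5 26.4 27.9 27.4]
corner ang mod60 [43.  43.  44.  42.3 44.6 42. ]
tube top centre [[0.4767 0.0713 0.06  ]]
tool shift mm [ 11.7   1.  148.7] jaw yaw -93.0 rz 13.862673295325465 q1,q6 [-6. 87.] t 8.8 w 0.998 F [ 1.2  1.4 -0.6]
tool shift mm [ 11.7   1.  148.7] jaw yaw -93.0 rz -46.137326704674535 q1,q6 [-6. 87.] t 8.8 w 0.998 F [ 1.2  1.4 -0.6]
tool shift mm [ 11.7   1.  148.7] jaw yaw -93.0 rz 73.86267329532546 q1,q6 [-6. 87.] t 8.8 w 0.998 F [ 1.2  1.4 -0.6]
```

```bash
python3 -m handwheel '[{"rx":0,"ry":0,"rz":0,"x":13,"y":0.5,"z":20,"fingers":0.85},{"rx":0,"ry":0,"rz":7,"x":0,"y":0,"z":40,"fingers":0.85},{"rx":0,"ry":0,"rz":7,"x":0,"y":0,"z":40,"fingers":0.85},{"rx":0,"ry":0,"rz":0,"x":0,"y":0,"z":25,"fingers":0.85},{"rx":0,"ry":0,"rz":0,"x":0,"y":0,"z":16,"fingers":0.85},{"rx":0,"ry":0,"rz":0,"x":0,"y":0,"z":0,"fingers":0.85}]' 60;  python3 -m handwheel '[{"rx":0,"ry":0,"rz":0,"x":0,"y":0,"z":0,"fingers":0.5},{"rx":0,"ry":0,"rz":0,"x":0,"y":0,"z":0,"fingers":0.3},{"rx":0,"ry":0,"rz":0,"x":0,"y":0,"z":0,"fingers":0.3},{"rx":0,"ry":0,"rz":0,"x":0,"y":0,"z":0,"fingers":0.3},{"rx":0,"ry":0,"rz":0,"x":0,"y":0,"z":0,"fingers":0.3}]' 60; python3 -m handwheel '[{"rx":0,"ry":0,"rz":0,"x":0,"y":0,"z":-20,"fingers":0.3},{"rx":0,"ry":0,"rz":0,"x":0,"y":0,"z":-40,"fingers":0.3},{"rx":0,"ry":0,"rz":0,"x":0,"y":0,"z":-40,"fingers":0.3},{"rx":0,"ry":0,"rz":0,"x":0,"y":0,"z":-40,"fingers":0.3},{"rx":0,"ry":0,"rz":0,"x":0,"y":0,"z":0,"fingers":0.3}]' 60; python3 - <<'E'
from vis import *
ex=np.array([np.cos(np.radians(-3)),np.sin(np.radians(-3))]); ey=np.array([-ex[1],ex[0]]); S=np.array([.6465,-.0085]); H=S-.16*ey; print(H)
togo([*H,.068])
c=grab("wrist","w8")
E
```

```text
t: 9.4
ee_pos: [0.4741, 0.0709, 0.0232]
ee_rot: [3.107, -0.466, -0.005]
force: [-0.5, -0.7, 0.7]
width: 0.85
t: 9.9
ee_pos: [0.4748, 0.0713, 0.0264]
ee_rot: [3.107, -0.464, 0.005]
force: [1.6, -0.5, 6.3]
width: 0.567
t: 10.4
ee_pos: [0.4753, 0.0715, 0.1697]
ee_rot: [-3.107, 0.464, -0.014]
force: [-0.1, 0.0, -4.3]
width: 0.569
[ 0.63812625 -0.16828073]
tool shift mm [224.9 182.  103.3] jaw yaw -107.0 rz None q1,q6 [ -6. 101.] t 10.4 w 0.569 F [-0.1  0.  -4.3]
```

```bash
python3 -m handwheel '[{"rx":0,"ry":0,"rz":0,"x":15,"y":12,"z":0,"fingers":0.3},{"rx":0,"ry":0,"rz":0,"x":30,"y":24,"z":0,"fingers":0.3},{"rx":0,"ry":0,"rz":0,"x":30,"y":24,"z":0,"fingers":0.3},{"rx":0,"ry":0,"rz":0,"x":30,"y":25,"z":0,"fingers":0.3},{"rx":0,"ry":0,"rz":0,"x":30,"y":25,"z":0,"fingers":0.3},{"rx":0,"ry":0,"rz":0,"x":30,"y":24,"z":0,"fingers":0.3},{"rx":0,"ry":0,"rz":0,"x":30,"y":24,"z":0,"fingers":0.3},{"rx":0,"ry":0,"rz":0,"x":20,"y":16,"z":0,"fingers":0.3},{"rx":0,"ry":0,"rz":0,"x":10,"y":8,"z":0,"fingers":0.3}]'; python3 -m handwheel '[{"rx":0,"ry":0,"rz":-8.5,"x":0,"y":0,"z":0,"fingers":0.3},{"rx":0,"ry":0,"rz":-8.5,"x":0,"y":0,"z":0,"fingers":0.3},{"rx":0,"ry":0,"rz":-8.5,"x":0,"y":0,"z":0,"fingers":0.3},{"rx":0,"ry":0,"rz":-8.5,"x":0,"y":0,"z":0,"fingers":0.3},{"rx":0,"ry":0,"rz":-8.5,"x":0,"y":0,"z":0,"fingers":0.3},{"rx":0,"ry":0,"rz":-8.5,"x":0,"y":0,"z":0,"fingers":0.3},{"rx":0,"ry":0,"rz":-8.5,"x":0,"y":0,"z":0,"fingers":0.3},{"rx":0,"ry":0,"rz":-8.5,"x":0,"y":0,"z":0,"fingers":0.3},{"rx":0,"ry":0,"rz":-8.5,"x":0,"y":0,"z":0,"fingers":0.3},{"rx":0,"ry":0,"rz":-8.5,"x":0,"y":0,"z":0,"fingers":0.3},{"rx":0,"ry":0,"rz":-8.5,"x":0,"y":0,"z":0,"fingers":0.3},{"rx":0,"ry":0,"rz":0,"x":0,"y":0,"z":0,"fingers":0.3}]'; python3 - <<'E'
from vis import *
togo([.638,-.1685,.07],-3)
c=grab("wrist","w9")
# pocket floor extents at z .042 by world bounds
h=hsv(c); 
for a_,ce,bb,m in blobs(c,(20,120,90),(32,255,255),200): print(a_,ce,bb,plane(c,[ce],.042).round(4))
E
```

```text
t: 11.35
ee_pos: [0.6355, -0.1701, 0.1619]
ee_rot: [-3.106, 0.467, 0.007]
force: [-0.6, -0.2, -3.8]
width: 0.565
t: 12.55
ee_pos: [0.6348, -0.1679, 0.1627]
ee_rot: [-2.462, -1.944, 0.003]
force: [-0.3, 0.5, -4.2]
width: 0.563
tool shift mm [ 0.1  3.7 92.7] jaw yaw -13.4 rz -10.417332804856756 q1,q6 [-25. -12.] t 12.55 w 0.563 F [-0.3  0.5 -4.2]
939 [180.7   5.9] [147   0  94  19] [[ 0.6035 -0.0208  0.042 ]]
8889 [276.8  90. ] [197  38 141  99] [[ 0.6537 -0.0878  0.042 ]]
4383 [279.8 197.6] [237 163  86  70] [[ 0.6372 -0.1671  0.042 ]]
344 [268.4 257.3] [249 242  38  30] [[ 0.6157 -0.2161  0.042 ]]
214 [321.6 275.4] [310 267  25  19] [[ 0.656  -0.2434  0.042 ]]
1192 [292.8 312.8] [232 290 101  60] [[ 0.6237 -0.2747  0.042 ]]
429 [ 94.9 310.1] [ 83 299  26  23] [[ 0.4521 -0.2314  0.042 ]]
```

View pics/w9.png

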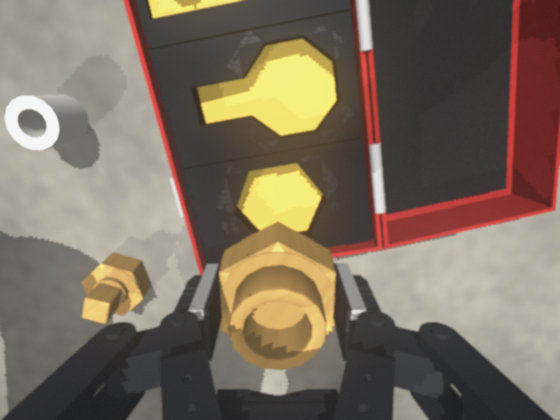

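```bash
python3 - <<'E'
from vis import *
c=grab("wrist"); 
q=plane(c,[(237.5,200),(322.5,197)],.042)[:,:2]; print("corners L R",q.round(4),"mid",q.mean(0).round(4),np.linalg.norm(q[0]-q[1]))
m=[b for b in blobs(c,(20,120,90),(32,255,255),3000) if b[1][1]>150][0][3]; cn=cv2.findContours(m.astype(np.uint8),0,2)[0][0]
ap=cv2.approxPolyDP(cn,5,True)[:,0]; print(ap.tolist(),plane(c,ap,.042)[:,:2].round(4).tolist())
k=[b for b in blobs(c,(20,120,90),(32,255,255),3000) if b[1][1]<150][0][3]; cn=cv2.findContours(k.astype(np.uint8),0,2)[0][0]
ap=cv2.approxPolyDP(cn,3,True)[:,0]; print(ap.tolist(),plane(c,ap,.042)[:,:2].round(4).tolist())
E
```

```text
corners L R [[ 0.6041 -0.1613]
 [ 0.6704 -0.1748]] mid [ 0.6373 -0.1681] 0.06760897519675907
[[297, 163], [248, 172], [237, 207], [258, 230], [276, 222], [308, 229], [322, 194]] [[0.6567, -0.1434], [0.6183, -0.1413], [0.6021, -0.1669], [0.6134, -0.1902], [0.6295, -0.1868], [0.6535, -0.199], [0.6705, -0.1723]]
[[331, 61], [302, 38], [264, 45], [243, 77], [196, 88], [204, 122], [251, 116], [280, 136], [314, 130], [336, 101]] [[0.6957, -0.0783], [0.6791, -0.0591], [0.6527, -0.0572], [0.633, -0.0738], [0.5982, -0.0729], [0.5965, -0.0971], [0.6315, -0.1011], [0.6488, -0.1203], [0.6745, -0.122], [0.6942, -0.1055]]
```

```bash
python3 -m handwheel '[{"rx":0,"ry":0,"rz":0,"x":0,"y":3.5,"z":15,"fingers":0.3},{"rx":0,"ry":0,"rz":0,"x":0,"y":0,"z":25,"fingers":0.3},{"rx":0,"ry":0,"rz":0,"x":0,"y":0,"z":25,"fingers":0.3},{"rx":0,"ry":0,"rz":0,"x":0,"y":0,"z":15,"fingers":0.3},{"rx":0,"ry":0,"rz":0,"x":0,"y":0,"z":8,"fingers":0.3},{"rx":0,"ry":0,"rz":0,"x":0,"y":0,"z":2,"fingers":0.3},{"rx":0,"ry":0,"rz":0,"x":0,"y":0,"z":0,"fingers":0.3}]'; for i in 1 2; do python3 -m handwheel '[{"rx":0,"ry":0,"rz":0,"x":0,"y":0,"z":2,"fingers":0.3},{"rx":0,"ry":0,"rz":0,"x":0,"y":0,"z":0,"fingers":0.3}]' | grep -E "pos|force|width"; done
```

```text
t: 13.35
ee_pos: [0.6392, -0.1692, 0.0753]
ee_rot: [2.467, 1.944, 0.0]
force: [-0.3, 0.4, -3.9]
width: 0.567
ee_pos: [0.6392, -0.1692, 0.0738]
force: [-0.1, 0.3, -4.1]
width: 0.566
ee_pos: [0.639, -0.1691, 0.0713]
force: [-0.5, -0.4, -4.3]
width: 0.569
```

```bash
python3 -m handwheel '[{"rx":0,"ry":0,"rz":0,"x":0,"y":0,"z":2,"fingers":0.3},{"rx":0,"ry":0,"rz":0,"x":0,"y":0,"z":0,"fingers":0.3}]' | grep -E "pos|force|width";  python3 -m handwheel '[{"rx":0,"ry":0,"rz":0,"x":0,"y":0,"z":1,"fingers":0.3},{"rx":0,"ry":0,"rz":0,"x":0,"y":0,"z":0,"fingers":0.3}]' | grep -E "pos|force|width"
```

```text
ee_pos: [0.6389, -0.169, 0.069]
force: [-0.2, -0.1, -4.4]
width: 0.569
ee_pos: [0.6391, -0.1691, 0.0685]
force: [-0.8, 0.5, -2.4]
width: 0.566
```

```bash
python3 -m handwheel '[{"rx":0,"ry":0,"rz":0,"x":0,"y":0,"z":0,"fingers":0.75},{"rx":0,"ry":0,"rz":0,"x":0,"y":0,"z":0,"fingers":0.75},{"rx":0,"ry":0,"rz":0,"x":0,"y":0,"z":-15,"fingers":0.75},{"rx":0,"ry":0,"rz":0,"x":0,"y":0,"z":-40,"fingers":1},{"rx":0,"ry":0,"rz":0,"x":0,"y":0,"z":-40,"fingers":1},{"rx":0,"ry":0,"rz":0,"x":16,"y":-13,"z":0,"fingers":1},{"rx":0,"ry":0,"rz":0,"x":33,"y":-26,"z":0,"fingers":1},{"rx":0,"ry":0,"rz":0,"x":33,"y":-26,"z":0,"fingers":1},{"rx":0,"ry":0,"rz":0,"x":33,"y":-26,"z":0,"fingers":1},{"rx":0,"ry":0,"rz":0,"x":0,"y":0,"z":0,"fingers":1}]' | grep -E "pos|force|width|t:"; python3 - <<'E'
from vis import *
s=grab("scene"); d=grab("side"); 
cv2.imwrite("pics/m10.png",np.hstack([cv2.resize(s["pixels"][190:330,130:330],(560,392)),cv2.resize(d["pixels"][120:270,180:300],(240,300)) if 0 else np.zeros((392,0,3),np.uint8)]))
togo([.455,.215,.165],0)
E
```

```text
t: 15.15
ee_pos: [0.5756, -0.032, 0.1643]
ee_rot: [-2.463, -1.95, -0.001]
force: [0.5, -0.7, 0.2]
width: 1.005
tool shift mm [ 215.3 -177.3   -1.2] jaw yaw -13.4 rz -13.408640253569018 q1,q6 [-15.  -2.] t 15.25 w 1.002 F [ 0.3  0.3 -1.1]
```

```bash
python3 -m handwheel '[{"rx":0,"ry":0,"rz":0,"x":33,"y":-26,"z":0,"fingers":1},{"rx":0,"ry":0,"rz":0,"x":33,"y":-26,"z":0,"fingers":1},{"rx":0,"ry":0,"rz":0,"x":33,"y":-26,"z":0,"fingers":1},{"rx":0,"ry":0,"rz":0,"x":33,"y":-26,"z":0,"fingers":1},{"rx":0,"ry":0,"rz":0,"x":33,"y":-26,"z":0,"fingers":1},{"rx":0,"ry":0,"rz":0,"x":33,"y":-26,"z":0,"fingers":1},{"rx":0,"ry":0,"rz":0,"x":18,"y":-14,"z":0,"fingers":1},{"rx":0,"ry":0,"rz":-7,"x":0,"y":0,"z":0,"fingers":1},{"rx":0,"ry":0,"rz":-6.5,"x":0,"y":0,"z":0,"fingers":1},{"rx":0,"ry":0,"rz":0,"x":0,"y":0,"z":0,"fingers":1}]' | grep -E "pos|force|width|t:"; python3 - <<'E'
from vis import *
c=grab("wrist","w10"); togo([.455,.215,.165],0)
for a_,ce,bb,m in blobs(c,(2,120,60),(11,230,255),400): print(a_,ce,bb,plane(c,[ce],.03).round(4))
E
```

```text
t: 16.25
ee_pos: [0.4635, 0.2132, 0.1634]
ee_rot: [2.221, 2.221, 0.001]
force: [1.8, 0.5, -0.2]
width: 0.999
tool shift mm [ 1.9 -8.4 -1.6] jaw yaw -0.2 rz -0.19001440346868037 q1,q6 [11. 12.] t 16.3 w 0.997 F [-0.  -0.4  0.2]
2200 [271.9 187.4] [246 161  53  55] [[0.46  0.219 0.03 ]]
```

View pics/w10.png

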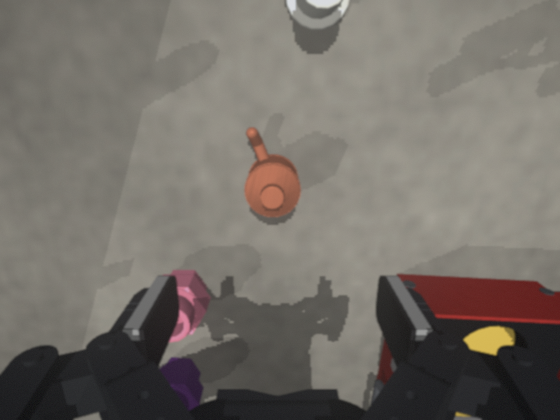

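The test plug is in the middle of the view: drum at (272,187), stub top at (272,197), spout tip at (252,132). The pink look-alike at (180,300) is clear of it.

```bash
python3 - <<'E'
from vis import *
c=grab("wrist")
a=plane(c,[(272,197)],.058)[0];d=plane(c,[(272.5,186.5)],.038)[0];t=plane(c,[(252,132)],.024)[0]
print(a,d,t); o=(a+d)/2; v=t-o; phi=np.degrees(np.arctan2(v[1],v[0])); print("tip dist",np.linalg.norm(v[:2]),"phi",phi)
togo([o[0],o[1],.024],phi-90)
E
```

```text
[0.4602999  0.21943335 0.058     ] [0.46046743 0.22195654 0.038     ] [0.44427745 0.26320596 0.024     ]
tip dist 0.04545982909366137 phi 110.75026851760637
tool shift mm [  7.6  -2.9 139.4] jaw yaw -0.2 rz -20.978561631981776 q1,q6 [11. 12.] t 16.35 w 0.999 F [-0.2  0.8  0.1]
```

```bash
python3 -m handwheel '[{"rx":0,"ry":0,"rz":0,"x":7.5,"y":-3,"z":20,"fingers":0.8},{"rx":0,"ry":0,"rz":-7,"x":0,"y":0,"z":40,"fingers":0.8},{"rx":0,"ry":0,"rz":-7,"x":0,"y":0,"z":30,"fingers":0.8},{"rx":0,"ry":0,"rz":-7,"x":0,"y":0,"z":20,"fingers":0.8},{"rx":0,"ry":0,"rz":0,"x":0,"y":0,"z":18,"fingers":0.8},{"rx":0,"ry":0,"rz":0,"x":0,"y":0,"z":11,"fingers":0.8},{"rx":0,"ry":0,"rz":0,"x":0,"y":0,"z":0,"fingers":0.8}]' 50 | grep -E "pos|force|width";  python3 -m handwheel '[{"rx":0,"ry":0,"rz":0,"x":0,"y":0,"z":0,"fingers":0.5},{"rx":0,"ry":0,"rz":0,"x":0,"y":0,"z":0,"fingers":0.3},{"rx":0,"ry":0,"rz":0,"x":0,"y":0,"z":0,"fingers":0.3},{"rx":0,"ry":0,"rz":0,"x":0,"y":0,"z":0,"fingers":0.3},{"rx":0,"ry":0,"rz":0,"x":0,"y":0,"z":0,"fingers":0.3}]' | grep -E "pos|force|width"; python3 -m handwheel '[{"rx":0,"ry":0,"rz":0,"x":0,"y":0,"z":-20,"fingers":0.3},{"rx":0,"ry":0,"rz":0,"x":0,"y":0,"z":-40,"fingers":0.3},{"rx":0,"ry":0,"rz":0,"x":0,"y":0,"z":-40,"fingers":0.3},{"rx":0,"ry":0,"rz":0,"x":0,"y":0,"z":-40,"fingers":0.3},{"rx":0,"ry":0,"rz":0,"x":0,"y":0,"z":0,"fingers":0.3}]' | grep -E "pos|force|width"; python3 - <<'E'
from vis import *
togo([.664,-.0895,.17],87)
c=grab("wrist","w11")
B=blobs(c,(2,100,40),(11,240,255),100,(150,60,420,380))
for a_,ce,bb,m in B: print(a_,ce,bb)
E
```

```text
ee_pos: [0.4593, 0.2207, 0.0233]
force: [-0.7, -0.1, 0.5]
width: 0.799
ee_pos: [0.46, 0.2212, 0.0256]
force: [-0.9, -0.6, 5.7]
width: 0.486
ee_pos: [0.4614, 0.2217, 0.1697]
force: [0.2, -0.0, -2.7]
width: 0.482
tool shift mm [-363.2   77.5    1.1] jaw yaw 21.0 rz -65.9945519068068 q1,q6 [12. -9.] t 18.05 w 0.482 F [ 0.2 -0.  -2.7]
10533 [276.6 274.4] [228 173  99 171]
```

```bash
python3 -m handwheel '[{"rx":0,"ry":0,"rz":0,"x":-20,"y":4,"z":0,"fingers":0.3},{"rx":0,"ry":0,"rz":0,"x":-36,"y":8,"z":0,"fingers":0.3},{"rx":0,"ry":0,"rz":0,"x":-36,"y":8,"z":0,"fingers":0.3},{"rx":0,"ry":0,"rz":0,"x":-36,"y":8,"z":0,"fingers":0.3},{"rx":0,"ry":0,"rz":0,"x":-36,"y":8,"z":0,"fingers":0.3},{"rx":0,"ry":0,"rz":0,"x":-36,"y":7,"z":0,"fingers":0.3},{"rx":0,"ry":0,"rz":0,"x":-36,"y":8,"z":0,"fingers":0.3},{"rx":0,"ry":0,"rz":0,"x":-36,"y":8,"z":0,"fingers":0.3},{"rx":0,"ry":0,"rz":0,"x":-36,"y":7,"z":0,"fingers":0.3},{"rx":0,"ry":0,"rz":0,"x":-36,"y":8,"z":0,"fingers":0.3},{"rx":0,"ry":0,"rz":0,"x":-19,"y":4,"z":0,"fingers":0.3},{"rx":0,"ry":0,"rz":0,"x":0,"y":0,"z":0,"fingers":0.3}]' | grep -E "pos|force|width";  python3 -m handwheel '[{"rx":0,"ry":0,"rz":-8,"x":0,"y":0,"z":0,"fingers":0.3},{"rx":0,"ry":0,"rz":-8,"x":0,"y":0,"z":0,"fingers":0.3},{"rx":0,"ry":0,"rz":-8,"x":0,"y":0,"z":0,"fingers":0.3},{"rx":0,"ry":0,"rz":-8,"x":0,"y":0,"z":0,"fingers":0.3},{"rx":0,"ry":0,"rz":-8,"x":0,"y":0,"z":0,"fingers":0.3},{"rx":0,"ry":0,"rz":-8,"x":0,"y":0,"z":0,"fingers":0.3},{"rx":0,"ry":0,"rz":-8,"x":0,"y":0,"z":0,"fingers":0.3},{"rx":0,"ry":0,"rz":-8,"x":0,"y":0,"z":0,"fingers":0.3},{"rx":0,"ry":0,"rz":-2,"x":0,"y":0,"z":0,"fingers":0.3},{"rx":0,"ry":0,"rz":0,"x":0,"y":0,"z":0,"fingers":0.3}]' | grep -E "pos|force|width"; python3 - <<'E'
from vis import *
togo([.664,-.0895,.07],87)
c=grab("wrist","w12")
E
```

```text
ee_pos: [0.6626, -0.0921, 0.1615]
force: [-0.1, 0.3, -3.2]
width: 0.482
ee_pos: [0.6616, -0.0887, 0.163]
force: [0.2, -0.3, -2.2]
width: 0.49
tool shift mm [-2.7 -0.7 93. ] jaw yaw 87.1 rz 0.050129791785408884 q1,q6 [ -18. -105.] t 20.3 w 0.49 F [ 0.2 -0.3 -2.2]
```

View pics/w12.png

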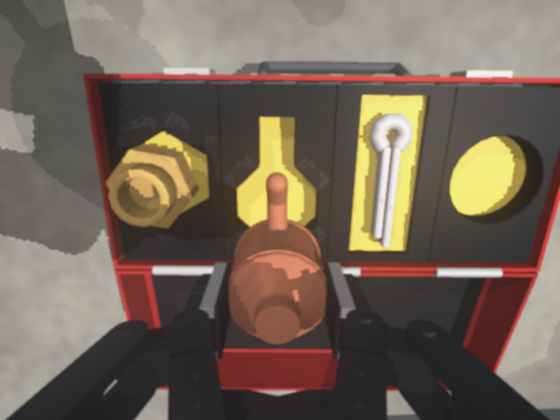

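The spout at (277,185) points straight up the channel, whose far end is at (277,118). The union stands in the hex pocket at (160,178) and the cotter lies in its slot. Lowering the test plug.

```bash
python3 -m handwheel '[{"rx":0,"ry":0,"rz":0,"x":-2.5,"y":-0.5,"z":15,"fingers":0.3},{"rx":0,"ry":0,"rz":0,"x":0,"y":0,"z":25,"fingers":0.3},{"rx":0,"ry":0,"rz":0,"x":0,"y":0,"z":25,"fingers":0.3},{"rx":0,"ry":0,"rz":0,"x":0,"y":0,"z":15,"fingers":0.3},{"rx":0,"ry":0,"rz":0,"x":0,"y":0,"z":8,"fingers":0.3},{"rx":0,"ry":0,"rz":0,"x":0,"y":0,"z":3,"fingers":0.3},{"rx":0,"ry":0,"rz":0,"x":0,"y":0,"z":0,"fingers":0.3}]'| grep -E "pos|force|width"; for i in 1 2; do python3 -m handwheel '[{"rx":0,"ry":0,"rz":0,"x":0,"y":0,"z":2,"fingers":0.3},{"rx":0,"ry":0,"rz":0,"x":0,"y":0,"z":0,"fingers":0.3}]' | grep -E "pos|force|width"; done
```

```text
ee_pos: [0.6649, -0.0903, 0.0732]
force: [0.2, -0.2, -2.8]
width: 0.485
ee_pos: [0.6651, -0.0904, 0.0718]
force: [-1.0, 0.5, -2.8]
width: 0.482
ee_pos: [0.6648, -0.0904, 0.0693]
force: [0.3, 0.3, -3.6]
width: 0.487
```

```bash
for i in 1 2; do python3 -m handwheel '[{"rx":0,"ry":0,"rz":0,"x":0,"y":0,"z":1.2,"fingers":0.3},{"rx":0,"ry":0,"rz":0,"x":0,"y":0,"z":0,"fingers":0.3}]' | grep -E "pos|force|width"; done
```

```text
ee_pos: [0.6648, -0.0903, 0.068]
force: [0.4, 0.8, -3.2]
width: 0.485
ee_pos: [0.665, -0.0904, 0.0677]
force: [-1.9, 1.0, 3.6]
width: 0.483
```

```bash
python3 -m handwheel '[{"rx":0,"ry":0,"rz":0,"x":0,"y":0,"z":0,"fingers":0.65},{"rx":0,"ry":0,"rz":0,"x":0,"y":0,"z":0,"fingers":0.65},{"rx":0,"ry":0,"rz":0,"x":0,"y":0,"z":-15,"fingers":0.65},{"rx":0,"ry":0,"rz":0,"x":0,"y":0,"z":-40,"fingers":0.7},{"rx":0,"ry":0,"rz":0,"x":0,"y":0,"z":-42,"fingers":1},{"rx":0,"ry":0,"rz":0,"x":9,"y":20,"z":0,"fingers":1},{"rx":0,"ry":0,"rz":0,"x":18,"y":40,"z":0,"fingers":1},{"rx":0,"ry":0,"rz":0,"x":18,"y":40,"z":0,"fingers":1},{"rx":0,"ry":0,"rz":0,"x":18,"y":40,"z":0,"fingers":1},{"rx":0,"ry":0,"rz":0,"x":18,"y":40,"z":0,"fingers":1},{"rx":0,"ry":0,"rz":0,"x":18,"y":40,"z":0,"fingers":1},{"rx":0,"ry":0,"rz":0,"x":18,"y":40,"z":0,"fingers":1}]'| grep -E "pos|force|width"; python3 -m handwheel '[{"rx":0,"ry":0,"rz":0,"x":18,"y":40,"z":0,"fingers":1},{"rx":0,"ry":0,"rz":0,"x":18,"y":40,"z":0,"fingers":1},{"rx":0,"ry":0,"rz":0,"x":18,"y":40,"z":0,"fingers":1},{"rx":0,"ry":0,"rz":0,"x":18,"y":40,"z":0,"fingers":1},{"rx":0,"ry":0,"rz":0,"x":10,"y":22,"z":0,"fingers":1},{"rx":0,"ry":0,"rz":0,"x":0,"y":0,"z":0,"fingers":1}]'| grep -E "pos|force|width"; python3 -m handwheel '[{"rx":0,"ry":0,"rz":8,"x":0,"y":0,"z":0,"fingers":1},{"rx":0,"ry":0,"rz":8,"x":0,"y":0,"z":0,"fingers":1},{"rx":0,"ry":0,"rz":8,"x":0,"y":0,"z":0,"fingers":1},{"rx":0,"ry":0,"rz":8,"x":0,"y":0,"z":0,"fingers":1},{"rx":0,"ry":0,"rz":8,"x":0,"y":0,"z":0,"fingers":1},{"rx":0,"ry":0,"rz":8,"x":0,"y":0,"z":0,"fingers":1},{"rx":0,"ry":0,"rz":8,"x":0,"y":0,"z":0,"fingers":1},{"rx":0,"ry":0,"rz":8,"x":0,"y":0,"z":0,"fingers":1},{"rx":0,"ry":0,"rz":8,"x":0,"y":0,"z":0,"fingers":1},{"rx":0,"ry":0,"rz":8,"x":0,"y":0,"z":0,"fingers":1},{"rx":0,"ry":0,"rz":7,"x":0,"y":0,"z":0,"fingers":1},{"rx":0,"ry":0,"rz":0,"x":0,"y":0,"z":0,"fingers":1}]'| grep -E "pos|force|width"; python3 - <<'E'
from vis import *
togo([.493,.367,.024],0)
c=grab("wrist","w13")
for a_,ce,bb,m in blobs(c,(0,0,165),(180,40,255),300): print(a_,ce,bb,plane(c,[ce],.044).round(4))
E
```

```text
ee_pos: [0.5608, 0.1769, 0.1641]
force: [1.4, 0.2, -0.1]
width: 1.001
ee_pos: [0.4877, 0.3641, 0.1639]
force: [-0.2, -0.5, -0.2]
width: 1.003
ee_pos: [0.4898, 0.3605, 0.1639]
force: [-0.0, -0.4, -0.3]
width: 1.0
tool shift mm [  6.5   3.2 139.9] jaw yaw -0.1 rz -0.10422940538262537 q1,q6 [25. 25.] t 24.85 w 1.0 F [-0.  -0.4 -0.3]
1765 [282.  182.6] [255 154  55  61] [[0.4943 0.374  0.044 ]]
```

View pics/w13.png

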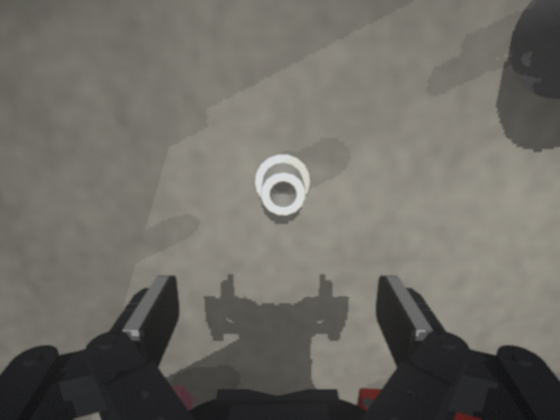

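The bush's flange is visible at (282,181), with the tube's top ring at (283,195). Nothing else is near it.

```bash
python3 - <<'E'
from vis import *
c=grab("wrist")
a=plane(c,[(283,195)],.044)[0];d=plane(c,[(282.3,181)],.006)[0]; print(a,d); o=(a+d)/2; togo([o[0],o[1],.022],0)
E
```

```text
[0.4949663  0.36408836 0.044     ] [0.49496755 0.36546631 0.006     ]
tool shift mm [  4.    5.4 141.9] jaw yaw 0.2 rz 0.16213253492635715 q1,q6 [25. 25.] t 24.95 w 1.002 F [-0.5  0.1 -0.1]
```

```bash
python3 -m handwheel '[{"rx":0,"ry":0,"rz":0,"x":4,"y":5.5,"z":20,"fingers":0.8},{"rx":0,"ry":0,"rz":0,"x":0,"y":0,"z":40,"fingers":0.75},{"rx":0,"ry":0,"rz":0,"x":0,"y":0,"z":30,"fingers":0.75},{"rx":0,"ry":0,"rz":0,"x":0,"y":0,"z":20,"fingers":0.75},{"rx":0,"ry":0,"rz":0,"x":0,"y":0,"z":18,"fingers":0.75},{"rx":0,"ry":0,"rz":0,"x":0,"y":0,"z":12,"fingers":0.75},{"rx":0,"ry":0,"rz":0,"x":0,"y":0,"z":0,"fingers":0.75}]' 35 | grep -E "pos|force|width";  python3 -m handwheel '[{"rx":0,"ry":0,"rz":0,"x":0,"y":0,"z":0,"fingers":0.5},{"rx":0,"ry":0,"rz":0,"x":0,"y":0,"z":0,"fingers":0.25},{"rx":0,"ry":0,"rz":0,"x":0,"y":0,"z":0,"fingers":0.25},{"rx":0,"ry":0,"rz":0,"x":0,"y":0,"z":0,"fingers":0.25},{"rx":0,"ry":0,"rz":0,"x":0,"y":0,"z":0,"fingers":0.25}]' | grep -E "pos|force|width"; python3 -m handwheel '[{"rx":0,"ry":0,"rz":0,"x":0,"y":0,"z":-20,"fingers":0.25},{"rx":0,"ry":0,"rz":0,"x":0,"y":0,"z":-40,"fingers":0.25},{"rx":0,"ry":0,"rz":0,"x":0,"y":0,"z":-40,"fingers":0.25},{"rx":0,"ry":0,"rz":0,"x":0,"y":0,"z":-40,"fingers":0.25},{"rx":0,"ry":0,"rz":0,"x":0,"y":0,"z":0,"fingers":0.25}]' | grep -E "pos|force|width"; python3 - <<'E'
from vis import *
togo([.6507,.0714,.17],-3)
E
```

```text
ee_pos: [0.4942, 0.3649, 0.0225]
force: [0.1, 0.3, 0.7]
width: 0.752
ee_pos: [0.4953, 0.3657, 0.0253]
force: [-0.9, -0.3, 6.8]
width: 0.415
ee_pos: [0.4965, 0.3664, 0.1701]
force: [-0.4, -0.9, -0.1]
width: 0.415
tool shift mm [-2.951e+02  1.540e+02  2.000e-01] jaw yaw 0.0 rz 3.0326433241455817 q1,q6 [25. 25.] t 26.65 w 0.415 F [-0.4 -0.9 -0.1]
```

```bash
python3 -m handwheel '[{"rx":0,"ry":0,"rz":1,"x":-15,"y":8,"z":0,"fingers":0.25},{"rx":0,"ry":0,"rz":2,"x":-30,"y":16,"z":0,"fingers":0.25},{"rx":0,"ry":0,"rz":0,"x":-32,"y":15,"z":0,"fingers":0.25},{"rx":0,"ry":0,"rz":0,"x":-32,"y":15,"z":0,"fingers":0.25},{"rx":0,"ry":0,"rz":0,"x":-32,"y":15,"z":0,"fingers":0.25},{"rx":0,"ry":0,"rz":0,"x":-32,"y":15,"z":0,"fingers":0.25},{"rx":0,"ry":0,"rz":0,"x":-32,"y":15,"z":0,"fingers":0.25},{"rx":0,"ry":0,"rz":0,"x":-32,"y":14,"z":0,"fingers":0.25},{"rx":0,"ry":0,"rz":0,"x":-32,"y":14,"z":0,"fingers":0.25},{"rx":0,"ry":0,"rz":0,"x":-25,"y":10,"z":0,"fingers":0.25},{"rx":0,"ry":0,"rz":0,"x":-10,"y":3,"z":0,"fingers":0.25},{"rx":0,"ry":0,"rz":0,"x":0,"y":0,"z":0,"fingers":0.25}]' | grep -E "pos|force|width"; python3 - <<'E'
from vis import *
c=grab("wrist","w14"); togo([.6507,.0714,.0672],-3)
for a_,ce,bb,m in blobs(c,(20,120,90),(32,255,255),300): print(a_,ce,bb,plane(c,[ce],.042).round(4))
E
```

```text
ee_pos: [0.6202, 0.0539, 0.1627]
force: [-0.2, 0.2, -1.1]
width: 0.416
tool shift mm [17.7 30.  95.7] jaw yaw -3.1 rz -0.05466191596065073 q1,q6 [-6. -3.] t 27.9 w 0.417 F [-0.  -0.1 -1.2]
5474 [316.3 174.8] [273 134  86  82] [[0.652  0.0718 0.042 ]]
1374 [365.1 269.2] [326 252  63  48] [[ 0.692 -0.013  0.042]]
```

View pics/w14.png

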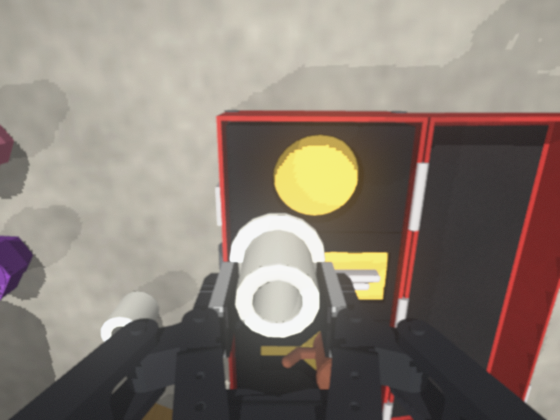

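The round pocket is in full view at (316,175), and its measured centre is within 2 mm of my prediction. Moving over it and lowering.

```bash
python3 -m handwheel '[{"rx":0,"ry":0,"rz":0,"x":9,"y":15,"z":0,"fingers":0.25},{"rx":0,"ry":0,"rz":0,"x":9,"y":15.5,"z":0,"fingers":0.25},{"rx":0,"ry":0,"rz":0,"x":0,"y":0,"z":15,"fingers":0.25},{"rx":0,"ry":0,"rz":0,"x":0,"y":0,"z":25,"fingers":0.25},{"rx":0,"ry":0,"rz":0,"x":0,"y":0,"z":25,"fingers":0.25},{"rx":0,"ry":0,"rz":0,"x":0,"y":0,"z":15,"fingers":0.25},{"rx":0,"ry":0,"rz":0,"x":0,"y":0,"z":9,"fingers":0.25},{"rx":0,"ry":0,"rz":0,"x":0,"y":0,"z":2,"fingers":0.25},{"rx":0,"ry":0,"rz":0,"x":0,"y":0,"z":0,"fingers":0.25}]' | grep -E "pos|force|width"; for i in 1 2; do python3 -m handwheel '[{"rx":0,"ry":0,"rz":0,"x":0,"y":0,"z":1.5,"fingers":0.25},{"rx":0,"ry":0,"rz":0,"x":0,"y":0,"z":0,"fingers":0.25}]' | grep -E "pos|force|width"; done
```

```text
ee_pos: [0.6519, 0.0724, 0.0733]
force: [0.6, 1.0, -0.2]
width: 0.414
ee_pos: [0.6521, 0.0719, 0.0721]
force: [-0.2, -0.5, -1.0]
width: 0.417
ee_pos: [0.6519, 0.0718, 0.07]
force: [-0.4, -0.2, -0.5]
width: 0.414
```

```bash
for i in 1 2; do python3 -m handwheel '[{"rx":0,"ry":0,"rz":0,"x":0,"y":0,"z":1.3,"fingers":0.25},{"rx":0,"ry":0,"rz":0,"x":0,"y":0,"z":0,"fingers":0.25}]' | grep -E "pos|force|width"; done
```

```text
ee_pos: [0.6518, 0.0718, 0.0685]
force: [0.5, 0.0, -0.3]
width: 0.41
ee_pos: [0.652, 0.0718, 0.0674]
force: [0.3, 1.2, 0.4]
width: 0.417
```

```bash
python3 -m handwheel '[{"rx":0,"ry":0,"rz":0,"x":0,"y":0,"z":0,"fingers":0.7},{"rx":0,"ry":0,"rz":0,"x":0,"y":0,"z":0,"fingers":0.7},{"rx":0,"ry":0,"rz":0,"x":0,"y":0,"z":-15,"fingers":0.7},{"rx":0,"ry":0,"rz":0,"x":0,"y":0,"z":-40,"fingers":0.75},{"rx":0,"ry":0,"rz":0,"x":0,"y":0,"z":-42,"fingers":0.8},{"rx":0,"ry":0,"rz":0,"x":0,"y":0,"z":-40,"fingers":0.8},{"rx":0,"ry":0,"rz":0,"x":-20,"y":-40,"z":-10,"fingers":0.8},{"rx":0,"ry":0,"rz":0,"x":-40,"y":-40,"z":0,"fingers":0.8},{"rx":0,"ry":0,"rz":0,"x":-40,"y":-20,"z":0,"fingers":0.8},{"rx":0,"ry":0,"rz":0,"x":-40,"y":0,"z":0,"fingers":0.8},{"rx":0,"ry":0,"rz":0,"x":-40,"y":0,"z":0,"fingers":0.8},{"rx":0,"ry":0,"rz":0,"x":0,"y":0,"z":0,"fingers":0.8}]' | grep -E "t:|pos|force|width"; python3 - <<'E'
from vis import *
c=grab("wrist","w15"); s=grab("scene","s15"); d=grab("side","d15")
cv2.imwrite("pics/m15.png",np.hstack([cv2.resize(s["pixels"][160:310,110:340],(460,300)),cv2.resize(d["pixels"][125:275,170:340],(340,300))]))
a=np.vstack([np.hstack([cv2.resize(s["pixels"][160:310,110:340],(460,300)),cv2.resize(d["pixels"][125:275,170:340],(340,300))]),np.hstack([cv2.resize(c["pixels"],(400,300)),np.zeros((300,400,3),np.uint8)])])
cv2.imwrite("pics/m15.png",a)
s0=cv2.imread("pics/scene0.png")
for k,P in {"plain":[.471,-.068,.022],"blind":[.463,-.225,.02]}.items():
    u=proj(s,[P])[0].astype(int); A=s0[u[1]-20:u[1]+20,u[0]-18:u[0]+18].astype(int);B=s["pixels"][u[1]-20:u[1]+20,u[0]-18:u[0]+18].astype(int); print(k,u,"mean diff",np.abs(A-B).mean().round(2))
E
```

```text
t: 30.8
ee_pos: [0.5472, -0.1024, 0.2144]
ee_rot: [2.283, 2.157, -0.001]
force: [0.5, -0.1, -0.8]
width: 0.8
plain [252 203] mean diff 6.28
blind [191 184] mean diff 15.61
```

View pics/m15.png

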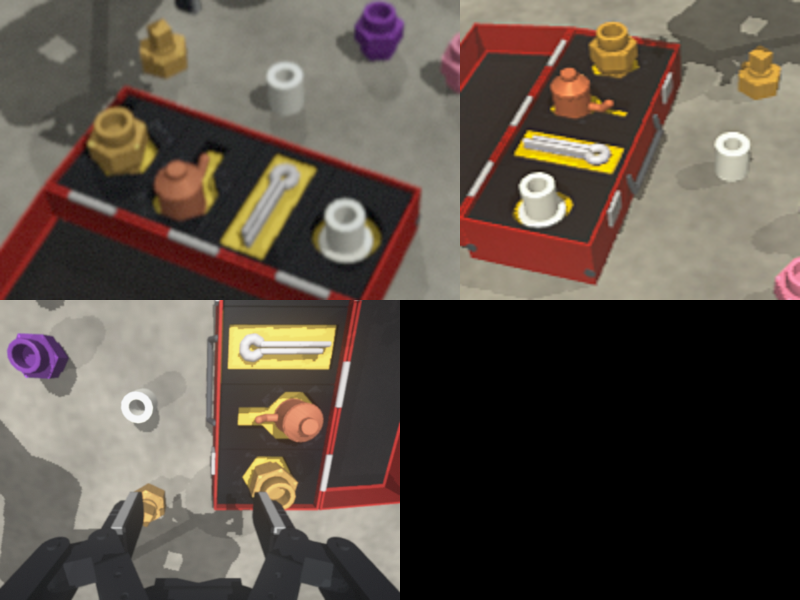

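All four parts look upright and seated in their pockets, and the blind plug and plain bush are still in place. I'll check the heights and centres numerically.

```bash
python3 - <<'E'
from vis import *
s=grab("scene");d=grab("side")
for k,(a,b,e) in {"union top":((170.5,222),(246.5,141.5),(.638,-.1685,.102)),"plug top":((198,243.5),(224.5,161.5),(.664,-.0895,.100)),"bush top":((283.5,267),(209.5,216.5),(.651,.0716,.086))}.items():
    x,r=tri(s,a,d,b); print(k,x.round(4),"gap",round(r,4),"expected",e)
for n,c,u in(("scene",s,(191,185)),("side",d,(319,162))):
    im0=cv2.imread(f"pics/{n}0.png"); c0=dict(c,pixels=im0)
    f=lambda q:[(b[0],b[1]) for b in blobs(q,(12,100,60),(22,255,255),80,(u[0]-22,u[1]-22,u[0]+22,u[1]+22))]
    print("blind",n,f(c0),f(c))
u=(253,200); g=lambda q:[(b[0],b[1]) for b in blobs(q,(0,0,150),(180,40,255),80,(235,185,272,218))]
print("plain",g(dict(s,pixels=cv2.imread("pics/scene0.png"))),g(s))
E
```

```text
union top [ 0.6354 -0.1671  0.0989] gap 0.0031 expected (0.638, -0.1685, 0.102)
plug top [ 0.6655 -0.0908  0.0974] gap 0.0021 expected (0.664, -0.0895, 0.1)
bush top [0.6498 0.0714 0.0851] gap 0.0028 expected (0.651, 0.0716, 0.086)
blind scene [(np.int32(494), array([191.1, 185.1]))] [(np.int32(493), array([191.1, 185.2]))]
blind side [(np.int32(419), array([319.1, 162.1]))] [(np.int32(423), array([319.1, 162. ]))]
plain [(np.int32(220), array([252.9, 198.9]))] [(np.int32(276), array([253.3, 200.4]))]
```

The tops are within 3 mm of their seated heights and the centres within 3 mm. Neither look-alike has moved, and the arm is clear, so I'm handing in.

```bash
python3 -c "
from rig import ctrl; print(ctrl.finish_job())"
```

```text
the job is handed in; nothing more can be done
None
```

I packed all four kit parts into the toolbox and handed the job in after about 31 s of robot time; no verdict was given. The cotter went into its slot first, then the union into the hex pocket, the test plug into the keyhole with its spout in the channel, and the flanged bush into the round pocket.

**Last checks:**
- **Seating:** the triangulated tops of the union, test plug and bush are within 3 mm of their seated heights and about 3 mm of the pocket centres. The two cameras' rays also miss each other by 2–3 mm, so these figures are good only to about that. All three look upright in both fixed views.
- **Cotter:** it lies flat along its slot in all three camera views; I judged this by eye and did not measure its height again.
- **Parts left out:** the blind plug's pixel position is unchanged in both cameras. The plain bush differs by about 1.5 px in the scene view, mainly because the shadows on it changed.
- **Robot:** the arm ended clear of everything, and the wrist force stayed below about 8 N in every reading I took.

**What went wrong on the way:** the first move was refused because its rows lacked some keys, and nothing moved. I also gripped the cotter a second time, about 6 mm higher, to keep the fingertips clear of the inlay.

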